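# Press a lens barrel into the sprung V-block of a lamp test jig

### The job

Take the black lens barrel off its orange rest, set it over the test jig's V-block and slide it lengthwise, glass end first, under the black hood until the glass end is flush with the hood's far side and the brass band is midway between the two V saddles. Only then press it straight down so that it lies on both faces of the V and the sprung block sinks at least halfway, and finish while still gripping it and holding it pressed: do not let go. Do not knock the hood or crush the barrel into the block, and leave the bulb, meter and screwdriver alone.

Things in the scene. Friction and masses are not known exactly. Their poses are not given: they have to be found in the camera images.
- lens: Lens barrel: black cylinder, 32 mm diameter, 170 mm long, 0.14 to 0.26 kg, a 26 mm wide brass band round its middle; glass window with aluminium rim at one end, red dot at the other. Origin: middle of its axis; x along the axis to the glass end (may be rolled about x). Starts level on the rest, axis 45 mm above the table, the band clear of the saddles. Balances when gripped across the band.
- lens_glass (a point): Centre of the lens barrel's glass end, on its axis, 85 mm from the barrel's origin along its x.
- rest: Orange fixed rest, base 150 x 70 x 8 mm, with two low V saddles (12 mm long, below the barrel axis) centred 56 mm either side of its middle, which carry the barrel near its ends; between them the barrel is free for fingers down to the base. Origin: centre of the underside; x along the barrel.
- jig: Fixed test jig: aluminium base 185 x 110 x 12 mm with the sprung blue V-block and, at its +x end, the black hood. The V-block: a 124 x 50 mm plate, top 43 mm above the table, with a V saddle near each end (16 mm long, centred at x = +-54 mm, lower than the seated axis); the 92 mm between them is open for fingers. Origin on the table below the middle of the V-block; x along the V to the hood.
- hood_gap (a point): Middle of the opening of the hood, the black arch across the jig, fixed to it: 77 mm along the jig x, 75 mm above the table, axes as the jig. The hood is 16 mm deep (69 to 85 mm along the jig x), its opening 56 mm wide between the posts, roof underside 105 mm and top 114 mm above the table, open at both ends; only the base lies under it.
- seat (a point): On the sprung V-block: where the middle of the barrel axis lies when fully seated and centred. 75 mm above the table with the block up; it sinks with the block. x along the V to the hood, y across, z up. The steel 45 degree saddle faces on +y and -y give the two contact lines. The block floats sideways (y) 3 mm each way on light springs (0.4 N/mm), centring itself under the barrel.
- vblock (a joint): How far the V-block is pressed down on its springs, in m: 0 = up, 0.010 = at its stop. The weight of the barrel alone does not sink it; it starts to sink at about 4 N on the block, then takes 0.8 N more per mm, about 12 N at the stop.
- bulb: Bystander: LED bulb standing on a finned dark heatsink 50 x 50 mm, 61 mm tall. Origin: centre of the underside.
- meter: Bystander: yellow multimeter lying flat, 75 x 150 x 32 mm. Origin: centre of the underside.
- driver: Bystander: screwdriver lying on the table, about 200 mm long along its x.
Not all that is in view belongs to the job. Several things look just like the rest: the one meant starts nearest to the robot's base.

How it is judged:
On the way, in this order (a step that is already met when the one before it is completed fails the run):
1. the lens barrel is lifted off the rest, in the gripper (height (world z) of lens above 0.07 m and contact force between the fingers and lens above 1 N and contact force between lens and rest below 0.1 N), for 0.2 s.
2. its glass end is under the hood, the barrel in line with the V, before the block has been pressed down (x of lens_glass in the frame of hood_gap between -0.002 and 0.018 m and y of lens_glass in the frame of hood_gap between -0.02 and 0.02 m and z of lens_glass in the frame of hood_gap between -0.02 and 0.02 m and angle between the x axis of lens and the x axis of seat, either way round below 0.12 rad and value of joint vblock below 0.002 m), for 0.1 s.
At the end, for the whole second after the job is handed in: Gripped and at rest, the barrel lies in the V: within 7 mm of centred along it, 3 mm across and in height, 0.04 rad in line, glass end to the hood and not touching it, more than 2 N on each side of the V, the block down by more than 4 mm, all through the last second (x of lens in the frame of seat between -0.007 and 0.007 m and y of lens in the frame of seat between -0.003 and 0.003 m and z of lens in the frame of seat between -0.003 and 0.003 m and x of lens_glass in the frame of seat above 0.07 m and angle between the x axis of lens and the x axis of seat, either way round below 0.04 rad and (contact force between lens and vblock_c0 above 2 N or contact force between lens and vblock_c1 above 2 N) and (contact force between lens and vblock_c2 above 2 N or contact force between lens and vblock_c3 above 2 N) and value of joint vblock above 0.004 m and contact force between the fingers and lens above 1 N and contact force between lens and jig_c0 below 0.5 N and contact force between lens and jig_c1 below 0.5 N and contact force between lens and jig_c2 below 0.5 N and linear speed of lens below 0.01 m/s); the arm keeps its last pose, push and grip.
It fails at once if the barrel is knocked or pressed against the hood with more than 15 N (contact force between lens and jig_c0 above 15 N or contact force between lens and jig_c1 above 15 N or contact force between lens and jig_c2 above 15 N).
It fails at once if the gripper or arm pushes the hood with more than 15 N (contact force between any of the arm, the fingers and jig_c0 above 15 N or contact force between any of the arm, the fingers and jig_c1 above 15 N or contact force between any of the arm, the fingers and jig_c2 above 15 N).
It fails at once if the barrel is crushed onto a face of the V with more than 45 N (contact force between lens and vblock_c0 above 45 N or contact force between lens and vblock_c1 above 45 N or contact force between lens and vblock_c2 above 45 N or contact force between lens and vblock_c3 above 45 N).
It fails at once if the bulb, meter or screwdriver is moved by more than 30 mm (distance of any of bulb, meter, driver from where it was at the start of the episode above 0.03 m).
It also fails if it takes over 45 s, if anything falls off the work surface, if the arm or the gripper's body presses on something with over 40 N, if the wrist force passes 120 N, or if a joint passes its speed limit or range.

### The arm

A 6-joint arm with a two-finger parallel gripper is mounted at the origin on the work surface. World frame = base frame: x ahead of the robot, y to its left, z up, the work surface at z = 0. Lengths are in m, angles in rad, forces in N, time in s.
With the tool pointing down it reaches from about 0.35 to 0.875 m from the base axis. Payload 4.2 kg.
Tool frame: the origin (TCP) lies at the centre of the arm's flange, where the gripper is bolted on; the fingertips stand 182 mm ahead of it and the grasp point (between the pads) lies ahead of it (grasp_offset is the z of the grasp point in the tool frame, in m); z points along the fingers, y is the line along which they close (so a half turn about z gives the same grasp; the last joint's range is limited). The gripper opens to 87 mm and grips with 3 to 60 N. Pads are 19 mm wide; open, the fingers measure 117 mm over their backs; the gripper's body (75 mm by 190 mm) begins 51 mm behind the grasp point.
Start: joints at [1.523, 0.385, 0.008, 0, -1.194, -0.259], TCP at [0.189, 0.596, 0.405] pointing down, gripper open.
Joint ranges: [-3.14, 3.14], [-1.21, 2.06], [-1.07, 1.41], [-3.16, 2.05], [-2.99, -0.16], [-3.1, 3.1]. Speed limits (rad/s): [2.79, 2.79, 3.14, 3.14, 3.14, 3.14].

### API

Orientations are given as a unit quaternion [w, x, y, z].
In Python, from cell import read_state, get_image, camera_info, finish_job, grasp_offset gives the robot as it stands.
- The arm moves only by the shell command python3 -m jog 'ROWS' [FORCE]. ROWS is JSON, a list of rows, each a list of 7 numbers: the closure, from 0 (fully open) to 1 (shut), then the shift along the world's x, y, z in m, then the turn, a rotation vector about the world's x, y, z in degrees. In form: [[fingers, tx, ty, tz, ax, ay, az], ...]. A call has 1 to 20 rows; each row shifts and turns the commanded pose from where the row before left it; what a row does not reach is not made up. A row lasts 1/10 s, in which the tool goes at most 50 mm and 8.59 degrees, less where a joint would pass 70% of its speed; a pose out of reach is approached as far as the arm can. A call with a gripper value outside its range is refused whole. The fingers move at their own pace and stop on an object; FORCE is the grip in N (left out, the last holds). Time passes only in rows, so rows that do not move let the fingers close. It gives the time, the measured TCP pose, the force, the opening and the grip force at its end, in the units of the state.
- read_state(): the state, without advancing time (a new reading comes with each control period).
- get_image(name): name is "scene" or "top" or "wrist"; returns the picture (480x640x3 uint8, red, green, blue); there is no depth.
- camera_info(name): a dict with "K" (3x3 intrinsics, pixels), "origin" and "orientation" of the camera in the world. Camera axes: x right, y down, z forward; pixel columns grow to the right and rows downward; lengths in m; the calibration is good to about 2 mm. A picture is of the moment at which its call begins: read the wrist's pose just before it. camera_info takes no time and is no camera call; for the wrist camera it gives the pose at the moment of the call.
- finish_job(): hands the job in; it is judged then, once.
The state is a dict: "t": time; "joints": joint angles; "qvel": joint speeds; "joint_torque": joint torques, N m; "position": TCP position; "ee_rot": TCP orientation; "ft_force": force on the tool from outside, world axes, zero at the start; "torque": the same for the moment, N m; "finger_gap": finger opening in m; "finger_force": force on a finger pad.
Only numpy, scipy, OpenCV 4.12 (cv2) and the standard library are available. Lean on these libraries where they do the work, as an engineer would, in place of code of your own. Each camera call takes 0.05 s, during which the arm holds its last target. There are 200 camera calls.

## Working session

There is one attempt and no reset: what is moved stays moved. The work goes in short steps, Python scripts to look and compute and a shell command to move; the robot and the scene stay as the last step left them, time stands still between calls to the robot, and variables do not carry over. Pictures are saved under pics/ and viewed, at most 10 in all, crops included, and the job is handed in when it is done.

```bash
mkdir -p pics; ls; python3 - <<'E'
from cell import *
import cv2,json
print(read_state(), grasp_offset)
for n in("scene","top","wrist"):
    print(n,camera_info(n)); im=get_image(n); cv2.imwrite(f"pics/{n}0.png",im[:,:,::-1])
E
```

```text
pics
{'t': 0.0, 'joints': array([ 1.52259251e+00,  3.85562245e-01,  6.64056314e-03, -5.08020140e-04,
       -1.19394726e+00, -2.58598188e-01]), 'qvel': array([ 0.0018375 , -0.00102737,  0.00097293,  0.00057909,  0.0005314 ,
       -0.00064789]), 'joint_torque': array([ 1.96219848e-04, -3.90663779e+01,  1.87402368e+01,  4.21963871e+00,
        1.10471938e-02, -1.91434988e-04]), 'position': array([0.18866146, 0.59564054, 0.40366015]), 'ee_rot': array([ 1.05536920e-03,  9.88242238e-01, -1.52892605e-01, -1.25968026e-04]), 'ft_force': array([ 0.38970417,  0.97207805, -0.54140766]), 'torque': array([0.01956735, 0.00260798, 0.02950478]), 'finger_force': 0.0, 'finger_gap': 0.08730317043019935} 0.1635
scene {'K': array([[593.90303436,   0.        , 304.80089538],
       [  0.        , 593.90303436, 233.83216258],
       [  0.        ,   0.        ,   1.        ]]), 'origin': array([ 1.01994302, -0.52039019,  1.18320894]), 'orientation': array([-0.28272189,  0.91208361,  0.28182686, -0.09351711])}
top {'K': array([[605.35543678,   0.        , 332.28634095],
       [  0.        , 605.35543678, 239.04532083],
       [  0.        ,   0.        ,   1.        ]]), 'origin': array([0.35194181, 0.12376408, 1.37230695]), 'orientation': array([ 0.05638124, -0.69450364,  0.71498968, -0.05723299])}
wrist {'K': array([[371.84452396,   0.        , 319.25383078],
       [  0.        , 371.84452396, 237.40693745],
       [  0.        ,   0.        ,   1.        ]]), 'origin': array([0.26281894, 0.57077671, 0.38329803]), 'orientation': array([-0.08641281, -0.58430219,  0.7985288 ,  0.11608411])}
```

View pics/top0.png

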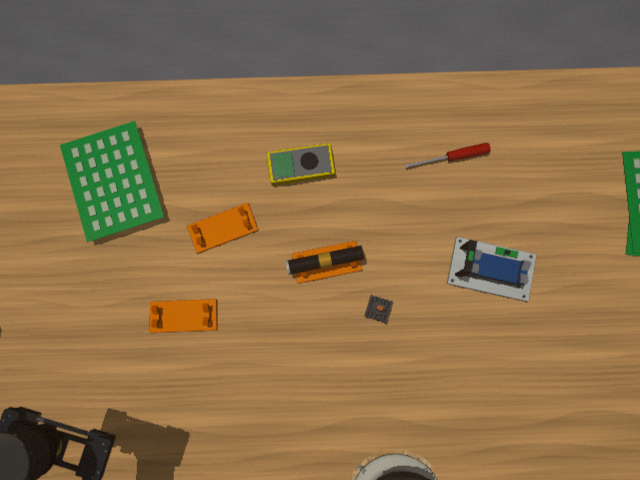

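View pics/scene0.png

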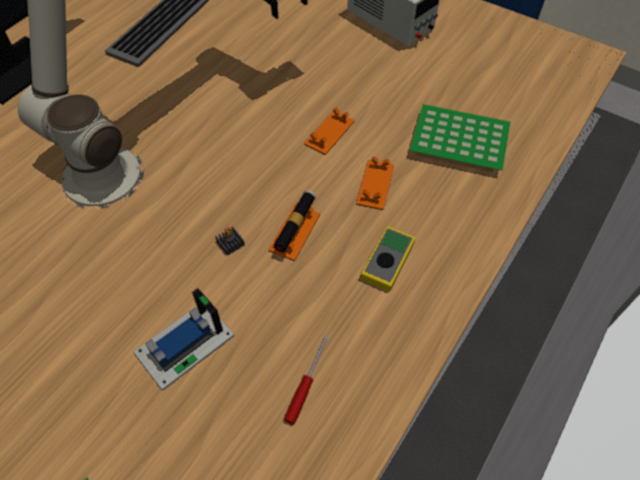

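The top view shows the barrel on its orange rest at about (326,260), glass end at left (290,266). The jig is at (492,268) with its hood on the left side (465,260), the bulb at (378,309), the meter at (301,164) and the driver at (450,157). The scene view shows the barrel at (295,222), glass up and to the right at (310,195), and the jig at (183,340) with the hood at (207,310). I'll triangulate these coarsely.

```bash
cat > h.py <<'E'
import numpy as np, cv2
from scipy.spatial.transform import Rotation as R
from cell import *
def rot(q): return R.from_quat([q[1],q[2],q[3],q[0]]).as_matrix()
def ray(c,uv):
    d=rot(c["orientation"])@np.linalg.inv(c["K"])@np.array([uv[0],uv[1],1.]); return np.array(c["origin"]),d/np.linalg.norm(d)
def onz(c,uv,z):
    o,d=ray(c,uv); return o+d*(z-o[2])/d[2]
def tri(obs):  # [(cam,uv),...] -> point, worst ray miss
    A=np.zeros((3,3)); b=np.zeros(3); rs=[ray(*x) for x in obs]
    for o,d in rs: P=np.eye(3)-np.outer(d,d); A+=P; b+=P@o
    p=np.linalg.solve(A,b); return p,max(np.linalg.norm(np.cross(p-o,d)) for o,d in rs)
def proj(c,p):
    q=c["K"]@(rot(c["orientation"]).T@(np.array(p)-c["origin"])); return q[:2]/q[2]
def blob(im,lo,hi,roi=None): # HSV mask largest contour
    m=cv2.inRange(cv2.cvtColor(im,cv2.COLOR_RGB2HSV),lo,hi)
    if roi: k=np.zeros_like(m); x0,y0,x1,y1=roi; k[y0:y1,x0:x1]=1; m=m*k
    cs,_=cv2.findContours(m,cv2.RETR_EXTERNAL,cv2.CHAIN_APPROX_NONE); c=max(cs,key=cv2.contourArea)
    M=cv2.moments(c); return np.array([M["m10"]/M["m00"],M["m01"]/M["m00"]]),cv2.minAreaRect(c),cv2.contourArea(c),m
E
python3 - <<'E'
from h import *
np.set_printoptions(precision=4,suppress=True)
L=lambda n:cv2.imread(f"pics/{n}0.png")[:,:,::-1].copy()
T,S=L("top"),L("scene"); ct,cs=camera_info("top"),camera_info("scene")
for nm,lo,hi,rt,rs in [("band",(15,100,60),(30,255,255),(310,245,342,275),(280,200,310,240)),("blue",(105,80,40),(125,255,255),(440,230,550,310),(140,290,240,390)),("orange rest",(5,150,100),(14,255,255),(285,235,370,285),(260,180,330,265))]:
    a,b=blob(T,lo,hi,rt),blob(S,lo,hi,rs)
    print(nm,a[:3],b[:3],tri([(ct,a[0]),(cs,b[0])]))
for nm,a,b in [("glass",(289,266),(310,193)),("dot end",(364,256),(278,248)),("hoodtop L",(460,241),(196,293)),]:
    print(nm,tri([(ct,a),(cs,b)]))
for nm,uv in [("jig nearbulb corner",(448,284)),("c2",(458,238)),("c3",(536,254)),("c4",(528,300)),("bulb",(378,309))]: print(nm,onz(ct,uv,0.012))
w=camera_info("wrist");s=read_state();Rt=rot(s["ee_rot"])
print("cam in tool",Rt.T@(w["origin"]-s["position"]), Rt.T@rot(w["orientation"]),"tool",Rt)
E
```

```text
band (array([323.7639, 253.6763]), ((325.5, 256.5), (23.0, 31.0), 90.0), 380.5) (array([285.577 , 208.4556]), ((289.5, 213.5), (27.0, 19.0), 90.0), 210.0) (array([0.5186, 0.1296, 0.104 ]), np.float64(0.011852876509916734))
blue (array([499.0004, 267.8007]), ((499.4058837890625, 267.9234924316406), (54.124141693115234, 22.452299118041992), 12.52880859375), 885.5) (array([179.2967, 338.9206]), ((178.9595947265625, 338.7666015625), (22.456819534301758, 61.90454864501953), 53.61564636230469), 1037.0) (array([ 0.4943, -0.2458,  0.0409]), np.float64(0.002261914509188882))
orange rest (array([326.8814, 269.3004]), ((327.9831237792969, 269.91864013671875), (6.890885353088379, 65.50959777832031), 78.27488708496094), 126.5) (array([302.3105, 234.6682]), ((302.0329895019531, 233.74057006835938), (12.820972442626953, 57.20873260498047), 29.05460548400879), 548.0) (array([ 0.5198,  0.1441, -0.0275]), np.float64(0.015716002485093288))
glass (array([0.5098, 0.2168, 0.0585]), np.float64(0.0021867132386684577))
dot end (array([0.5305, 0.0525, 0.0409]), np.float64(0.003850962656697141))
hoodtop L (array([ 0.5236, -0.1598,  0.1498]), np.float64(0.023607867430471843))
jig nearbulb corner [ 0.4626 -0.1383  0.012 ]
c2 [ 0.5667 -0.1672  0.012 ]
c3 [ 0.5248 -0.3416  0.012 ]
c4 [ 0.4216 -0.3151  0.012 ]
bulb [0.4113 0.0214 0.012 ]
cam in tool [0.0782 0.0013 0.0205] [[-0.0001 -0.9581 -0.2865]
 [ 1.     -0.0002  0.0004]
 [-0.0004 -0.2865  0.9581]] tool [[ 0.9533 -0.3021 -0.0004]
 [-0.3021 -0.9533 -0.0016]
 [ 0.0001  0.0016 -1.    ]]
```

```bash
python3 -m jog '[[0,0.022,-0.031,0,0,0,-4.4],[0,0.022,-0.031,0,0,0,-4.4],[0,0.022,-0.031,0,0,0,-4.4],[0,0.022,-0.031,0,0,0,-4.4],[0,0.022,-0.031,0,0,0,-4.4],[0,0.022,-0.031,0,0,0,-4.4],[0,0.022,-0.031,0,0,0,-4.4],[0,0.022,-0.031,0,0,0,-4.4],[0,0.022,-0.031,0,0,0,-4.4],[0,0.022,-0.031,0,0,0,-4.4],[0,0.022,-0.031,0,0,0,-4.4],[0,0.022,-0.031,0,0,0,-4.4],[0,0.022,-0.031,0,0,0,-4.4],[0,0.022,-0.031,0,0,0,-4.4],[0,0.022,-0.028,0,0,0,-3.6],[0,0,0,0,0,0,0],[0,0,0,0,0,0,0]]'
python3 - <<'E'
from h import *
w=camera_info("wrist"); cv2.imwrite("pics/w1.png",get_image("wrist")[:,:,::-1]); np.save("w1.npy",w,allow_pickle=True)
print(w["origin"])
E
python3 -m jog '[[0,-0.02,-0.04,-0.03,0,0,0],[0,-0.02,-0.04,-0.03,0,0,0],[0,-0.01,-0.0,-0.02,0,0,0],[0,0,0,0,0,0,0],[0,0,0,0,0,0,0]]'
python3 - <<'E'
from h import *
w=camera_info("wrist"); cv2.imwrite("pics/w2.png",get_image("wrist")[:,:,::-1]); np.save("w2.npy",w,allow_pickle=True)
a,b=cv2.imread("pics/w1.png"),cv2.imread("pics/w2.png")
v=np.vstack([a,b]); cv2.imwrite("pics/w12.png",cv2.resize(np.hstack([a,b]),(800,300),interpolation=cv2.INTER_AREA))
E
```

```text
t: 1.85
position: [0.5189, 0.1331, 0.4042]
ee_rot: [0.0, 0.75, -0.662, -0.0]
ft_force: [0.1, 0.5, 1.0]
finger_gap: 0.0871
finger_force: 0.0
[0.52788453 0.0540173  0.38373804]
t: 2.4
position: [0.4721, 0.0606, 0.33]
ee_rot: [-0.001, 0.751, -0.66, 0.001]
ft_force: [1.1, 0.2, 0.6]
finger_gap: 0.0871
finger_force: 0.0
```

View pics/w12.png

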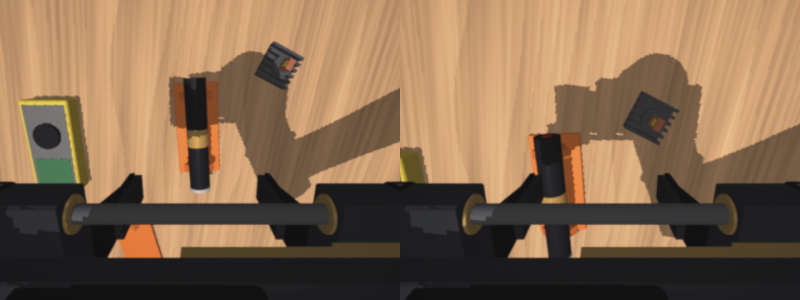

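Left half (view 1): barrel, with its dot end at full-scale px (312,125), band at (318,225) and glass end at (320,305). In view 2 the gripper covers the band, so I need another second viewpoint.

```bash
python3 -m jog '[[0,0,0.04,0.01,0,0,0],[0,0,0.04,0.01,0,0,0],[0,-0.0,0.03,0.02,0,0,0],[0,0,0,0,0,0,0],[0,0,0,0,0,0,0]]'
python3 - <<'E'
from h import *
w=camera_info("wrist"); cv2.imwrite("pics/w3.png",get_image("wrist")[:,:,::-1]); np.save("w3.npy",w,allow_pickle=True)
np.set_printoptions(precision=4,suppress=True)
obs=[]
for n in("w1","w3"):
    im=cv2.imread(f"pics/{n}.png")[:,:,::-1].copy(); c=np.load(n+".npy",allow_pickle=True).item()
    hsv=cv2.cvtColor(im,cv2.COLOR_RGB2HSV)
    uv=[proj(c,p) for p in [(0.5305,0.05,0.045),(0.52,0.134,0.045),(0.5098,0.2168,0.045)]]
    # barrel mask: dark or greyish (low saturation) around the predicted axis
    m=((hsv[...,1]<90)|(hsv[...,2]<45)).astype(np.uint8)*255
    k=np.zeros_like(m); cv2.line(k,tuple(int(x) for x in uv[0]),tuple(int(x) for x in uv[2]),255,70); 
    band=cv2.inRange(hsv,(13,100,60),(27,255,255))
    print(n,np.array(uv))
    for x in range(-35,36,7): pass
    u,v=uv[1].astype(int)
    print("row",[tuple(int(z) for z in hsv[int(uv[1][1]),u+i]) for i in range(-30,31,4)])
    print("col",[tuple(int(z) for z in hsv[v+i,u]) for i in range(-30,31,4)])
    obs.append(im[60:360,170:470,::-1])
cv2.imwrite("pics/crop13.png",cv2.resize(np.hstack(obs),(800,400),interpolation=cv2.INTER_NEAREST))
E
```

```text
t: 2.95
position: [0.4719, 0.171, 0.3703]
ee_rot: [-0.001, 0.751, -0.66, 0.0]
ft_force: [-0.3, -0.5, -0.3]
finger_gap: 0.0867
finger_force: 0.0
w1 [[316.118  121.398 ]
 [316.3408 216.2615]
 [316.383  297.6636]]
row [(12, 177, 233), (12, 176, 233), (12, 177, 233), (12, 175, 186), (18, 138, 98), (17, 138, 105), (17, 140, 113), (18, 138, 111), (17, 138, 109), (18, 142, 135), (18, 143, 125), (18, 142, 126), (11, 180, 126), (11, 184, 202), (12, 181, 233), (12, 181, 233)]
col [(120, 10, 25), (140, 29, 26), (135, 20, 26), (120, 10, 26), (120, 10, 26), (150, 20, 26), (18, 138, 102), (17, 138, 109), (18, 144, 152), (18, 144, 216), (18, 144, 216), (18, 144, 216), (18, 144, 216), (15, 95, 91), (140, 16, 49), (150, 16, 48)]
w3 [[261.8454  58.9528]
 [266.0389 172.9875]
 [269.3908 268.7439]]
row [(12, 178, 232), (12, 178, 233), (11, 178, 213), (18, 139, 99), (17, 138, 105), (18, 137, 106), (18, 139, 110), (18, 138, 109), (18, 140, 106), (18, 138, 105), (18, 138, 98), (18, 137, 95), (16, 146, 94), (11, 182, 133), (11, 184, 133), (11, 182, 133)]
col [(150, 10, 25), (135, 20, 25), (150, 10, 26), (150, 10, 26), (135, 20, 26), (18, 135, 96), (18, 138, 109), (18, 138, 109), (18, 138, 109), (18, 138, 109), (18, 138, 109), (18, 138, 109), (17, 138, 109), (17, 136, 103), (120, 10, 26), (0, 9, 27)]
```

View pics/crop13.png

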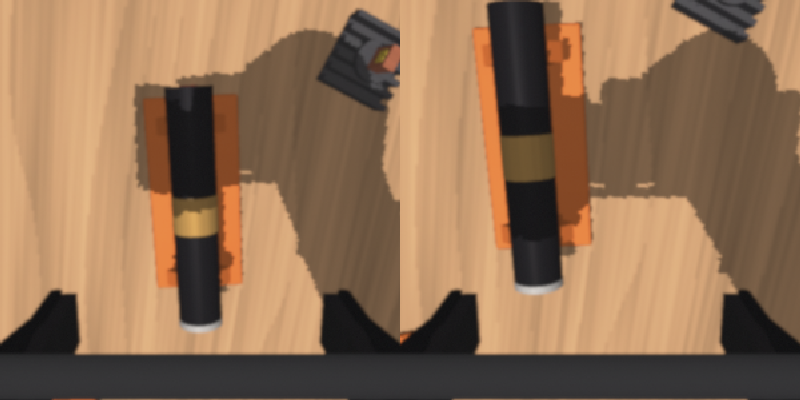

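In both crops the barrel, rest and brass band are clearly visible: the band in crop 1 is at (195,217) and in crop 3 at (527,157). I'll triangulate from these and view the jig from two places.

```bash
python3 -m jog '[[0,0.005,-0.04,0.005,0,0,-2.3],[0,0.005,-0.04,0.005,0,0,-2.3],[0,0.005,-0.04,0.005,0,0,-2.3],[0,0.005,-0.04,0.005,0,0,-2.3],[0,0.005,-0.04,0.005,0,0,-2.3],[0,0.005,-0.04,0.005,0,0,-2.3],[0,0.005,-0.04,0.005,0,0,-2.3],[0,0.005,-0.04,0.005,0,0,-2.3],[0,0.008,-0.04,0.01,0,0,-2.2],[0,0,0,0,0,0,0],[0,0,0,0,0,0,0]]'
python3 - <<'E'
from h import *
w=camera_info("wrist"); cv2.imwrite("pics/j1.png",get_image("wrist")[:,:,::-1]); np.save("j1.npy",w,allow_pickle=True)
E
python3 -m jog '[[0,-0.03,0.01,0,0,0,0],[0,-0.03,0.01,0,0,0,0],[0,-0.01,0,0,0,0,0],[0,0,0,0,0,0,0],[0,0,0,0,0,0,0]]'
python3 - <<'E'
from h import *
np.set_printoptions(precision=4,suppress=True)
w=camera_info("wrist"); cv2.imwrite("pics/j2.png",get_image("wrist")[:,:,::-1]); np.save("j2.npy",w,allow_pickle=True)
obs=[]; ax=[]
for n in("w1","w3"):
    im=cv2.imread(f"pics/{n}.png")[:,:,::-1].copy(); c=np.load(n+".npy",allow_pickle=True).item()
    b=blob(im,(15,80,60),(21,200,255),(240,110,360,260)); print(n,b[:3]); obs.append((c,b[0]))
    hsv=cv2.cvtColor(im,cv2.COLOR_RGB2HSV); u0,v0=b[0]
    pts=[]
    for v in list(range(int(v0-70),int(v0-22)))+list(range(int(v0+25),int(v0+65))):
        r=np.where((hsv[v,:,2]<75)&(hsv[v,:,1]<60))[0]; r=r[abs(r-u0)<32]
        if len(r)>20: pts.append(((r.min()+r.max())/2,v))
    P=np.array([onz(c,p,0.045) for p in pts]); q=np.polyfit(P[:,1],P[:,0],1); res=P[:,0]-np.polyval(q,P[:,1])
    print("axis x=",q,"rms",res.std(),"x at .134",np.polyval(q,.134),"yaw",90-np.degrees(np.arctan(q[0])))
print(tri(obs), onz(*obs[0],.061), onz(*obs[1],.061))
a,b=cv2.imread("pics/j1.png"),cv2.imread("pics/j2.png")
cv2.imwrite("pics/j12.png",cv2.resize(np.hstack([a[:340,120:520],b[:340,120:520]]),(800,340)))
E
```

```text
t: 4.1
position: [0.519, -0.1919, 0.4184]
ee_rot: [-0.0, -0.619, 0.786, 0.001]
ft_force: [-0.2, 1.2, -1.0]
finger_gap: 0.0872
finger_force: 0.0
t: 4.65
position: [0.45, -0.17, 0.4194]
ee_rot: [0.0, -0.62, 0.784, -0.0]
ft_force: [0.4, 0.4, 0.9]
finger_gap: 0.0871
finger_force: 0.0
w1 (array([316.077, 222.454]), ((316.11541748046875, 222.42311096191406), (31.48813247680664, 33.105350494384766), 87.27368927001953), 927.0)
axis x= [-0.1743  0.5442] rms 0.0002105900174918381 x at .134 0.5208214494824495 yaw 99.88896044663088
w3 (array([341.8623, 234.1476]), ((339.5, 233.0), (52.0, 39.0), 90.0), 1261.0)Traceback (most recent call last):
  File "<stdin>", line 13, in <module>
IndexError: too many indices for array: array is 1-dimensional, but 2 were indexed
```

```bash
python3 - <<'E'
from h import *
np.set_printoptions(precision=4,suppress=True)
obs=[]
for n,roi in(("w1",(285,195,350,250)),("w3",(236,140,296,215))):
    im=cv2.imread(f"pics/{n}.png")[:,:,::-1].copy(); c=np.load(n+".npy",allow_pickle=True).item()
    b=blob(im,(15,80,60),(21,150,255),roi); print(n,b[:3]); obs.append((c,b[0]))
    hsv=cv2.cvtColor(im,cv2.COLOR_RGB2HSV); u0,v0=b[0]
    pts=[]
    for v in list(range(int(v0-70),int(v0-22)))+list(range(int(v0+25),int(v0+65))):
        r=np.where((hsv[v,:,2]<75)&(hsv[v,:,1]<70))[0]; r=r[abs(r-u0)<32]
        if len(r)>20: pts.append(((r.min()+r.max())/2,v))
    P=np.array([onz(c,p,0.045) for p in pts]); q=np.polyfit(P[:,1],P[:,0],1); res=P[:,0]-np.polyval(q,P[:,1])
    print("axis x=",q,"rms",res.std(),"x at .134",np.polyval(q,.134),"yaw",90-np.degrees(np.arctan(q[0])),len(P))
print(tri(obs), onz(*obs[0],.061), onz(*obs[1],.061))
a,b=cv2.imread("pics/j1.png"),cv2.imread("pics/j2.png")
cv2.imwrite("pics/j12.png",cv2.resize(np.hstack([a[:340,120:520],b[:340,120:520]]),(800,340)))
E
```

```text
w1 (array([316.0595, 222.4712]), ((316.19793701171875, 222.56790161132812), (31.289785385131836, 32.5130500793457), 86.3086166381836), 908.0)
axis x= [-0.175   0.5443] rms 0.0002022500455083966 x at .134 0.5208272501411606 yaw 99.92448808125464 88
w3 (array([265.6038, 177.913 ]), ((265.5049743652344, 178.1498565673828), (35.58024215698242, 38.578582763671875), 88.09085083007812), 1239.0)
axis x= [-0.1751  0.5443] rms 0.00019186739474125444 x at .134 0.5208055145928365 yaw 99.92995906522732 88
(array([0.5194, 0.1374, 0.053 ]), np.float64(0.0006625593166567673)) [0.5199 0.1359 0.061 ] [0.518  0.1356 0.061 ]
```

View pics/j12.png

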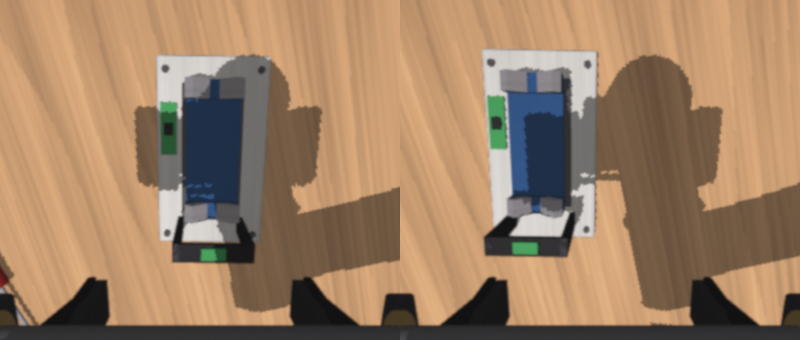

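Barrel axis: z 0.045 agrees in both views, yaw is 99.9°, and the band centre is (0.520,0.136). The jig picture shows the base bolts in j1 at crop px (165,68), (262,70) and (166,233), the hood at (213,250), and the saddles at (213,88) and (210,212). I'll zoom in for exact features.

```bash
python3 - <<'E'
import cv2,numpy as np
o=[]
for n,(x,y) in(("j1",(268,48)),("j2",(196,43))):
    c=cv2.imread(f"pics/{n}.png")[y:y+225,x:x+150]; c=(255*(c/255.)**0.5).astype(np.uint8)
    o.append(cv2.resize(c,(400,600),interpolation=cv2.INTER_CUBIC))
cv2.imwrite("pics/jz.png",np.hstack(o))
E
```

```text
(no output)
```

View pics/jz.png

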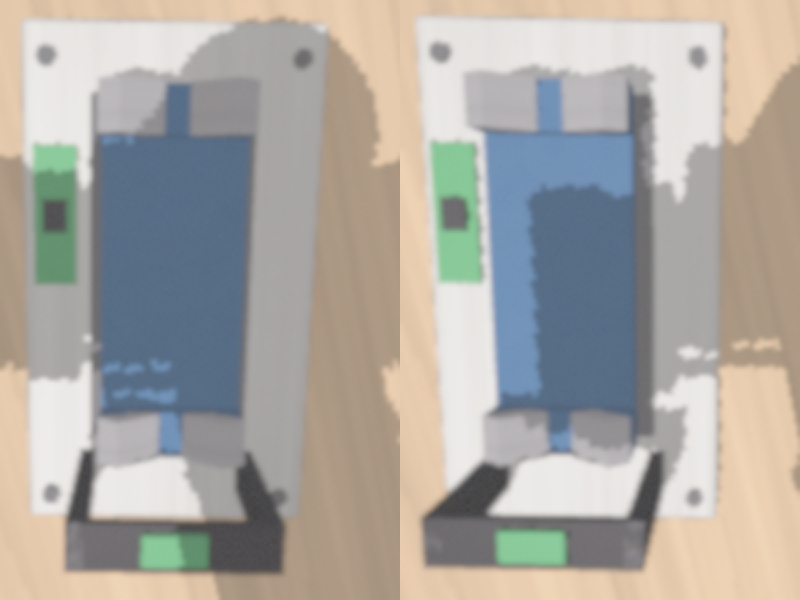

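The zoom shows the bolts A, B and D in both views, the inner saddle edges (136 and about 412 in the left view; 131 and about 409 in the right), the blue groove strips at (178,110) and (170,432), the hood's top face and its green label at (174,551) and (531,548). I'll triangulate these.

```bash
python3 - <<'E'
from h import *
np.set_printoptions(precision=4,suppress=True)
c1,c2=[np.load(n+".npy",allow_pickle=True).item() for n in("j1","j2")]
f=lambda p,o:(o[0]+(p[0]+.5)/2.6667-.5,o[1]+(p[1]+.5)/2.6667-.5)
F={"boltA":((46,55),(40,52)),"boltB":((303,59),(298,57)),"boltD":((278,497),(294,497)),
"inTL":((98,136),(87,131)),"inTR":((252,136),(236,131)),"inBL":((100,410),(99,407)),"inBR":((241,413),(234,411)),
"grvT":((178,134),(149,131)),"grvB":((170,415),(161,412)),
"hdIL":((68,520),(24,517)),"hdIR":((282,522),(245,519)),"hdOL":((66,571),(25,567)),"hdOR":((283,572),(242,568)),"label":((174,551),(131,548))}
X={}
for k,(a,b) in F.items():
    a,b=(c1,f(a,(268,48))),(c2,f(b,(196,43))); p,e=tri([a,b]); 
    z=.114 if k[:2]=="hd" or k=="label" else .012 if k[:2]=="bo" else .043
    X[k]=(onz(*a,z)+onz(*b,z))/2; print(k,p,e,"|onz",X[k],"diff",np.linalg.norm(onz(*a,z)-onz(*b,z)))
c=(f((52,493),(268,48))); X["boltC"]=onz(c1,c,.012); print("boltC",X["boltC"])
d=(X["boltC"]+X["boltD"]-X["boltA"]-X["boltB"])[:2]; print("yaw bolts",np.degrees(np.arctan2(d[1],d[0])),"centre",(X["boltC"]+X["boltD"]+X["boltA"]+X["boltB"])[:2]/4)
for a,b in(("inTL","inBL"),("inTR","inBR"),("hdIR","hdIL"),("hdOR","hdOL")):
    d=(X[b]-X[a])[:2]; print(a,b,np.linalg.norm(d),np.degrees(np.arctan2(d[1],d[0])))
print("V mid",(X["inTL"]+X["inTR"]+X["inBL"]+X["inBR"])[:2]/4)
hm=(X["hdIL"]+X["hdIR"]+X["hdOL"]+X["hdOR"])[:2]/4; print("hood mid",hm,"V-hood",hm-(X["inTL"]+X["inTR"]+X["inBL"]+X["inBR"])[:2]/4)
E
```

```text
boltA [ 0.5183 -0.3285  0.0128] 2.3936468327640705e-05 |onz [ 0.5184 -0.3286  0.012 ] diff 0.0001555615483582116
boltB [ 0.4292 -0.3058  0.0121] 5.526201169275157e-05 |onz [ 0.4292 -0.3058  0.012 ] diff 0.0001122379823205557
boltD [ 0.4698 -0.1479  0.0123] 0.00013470942646988545 |onz [ 0.4698 -0.1478  0.012 ] diff 0.00028536981814266814
inTL [ 0.5065 -0.2969  0.0296] 0.00034282584998662 |onz [ 0.505  -0.2955  0.043 ] diff 0.0026961392738608704
inTR [ 0.4554 -0.284   0.0389] 0.0003774809064626123 |onz [ 0.4555 -0.2837  0.043 ] diff 0.0011124688882731741
inBL [ 0.529  -0.2041  0.0371] 0.000247411424553379 |onz [ 0.5279 -0.2049  0.043 ] diff 0.0012915660759846325
inBR [ 0.4794 -0.1931  0.0485] 0.00010021960854985252 |onz [ 0.4796 -0.1921  0.043 ] diff 0.0011468974551343614
grvT [ 0.481  -0.2888  0.0591] 0.00014481692049271396 |onz [ 0.4818 -0.2903  0.043 ] diff 0.003426345095245068
grvB [ 0.5041 -0.1991  0.0519] 0.00018926073454576727 |onz [ 0.5051 -0.1976  0.043 ] diff 0.0018893103111920855
hdIL [ 0.5409 -0.1864  0.1108] 0.0002869150285564212 |onz [ 0.5401 -0.1872  0.114 ] diff 0.0009676573568877367
hdIR [ 0.4772 -0.168   0.1029] 4.94623076335579e-05 |onz [ 0.4768 -0.1714  0.114 ] diff 0.00270873182848397
hdOL [ 0.5455 -0.171   0.1114] 8.861036166613372e-05 |onz [ 0.5448 -0.1718  0.114 ] diff 0.0006724218374115081
hdOR [ 0.4807 -0.1554  0.112 ] 7.516769974585388e-05 |onz [ 0.4806 -0.1561  0.114 ] diff 0.0005129693986434649
label [ 0.5118 -0.1698  0.1124] 0.00018795886575408721 |onz [ 0.5115 -0.1703  0.114 ] diff 0.0005594700101279944
boltC [ 0.5583 -0.1708  0.012 ]
yaw bolts 75.70620079000992 centre [ 0.4939 -0.2383]
inTL inBL 0.09342377553667432 75.79175464299271
inTR inBR 0.09473430092654976 75.30515472048863
hdIR hdIL 0.06522319152150166 -13.999758494049907
hdOR hdOL 0.06607381009169788 -13.734042291937103
V mid [ 0.492  -0.2441]
hood mid [ 0.5106 -0.1716] V-hood [0.0186 0.0724]
```

The jig measurements agree: yaw is about 75.9° and the origin about (0.492,-0.2455). The hood height triangulates to 0.111–0.112. Next is the barrel.

```bash
python3 -m jog '[[0,0.0088,0.038,-0.012,0,0,2.9],[0,0.0088,0.038,-0.012,0,0,2.9],[0,0.0088,0.038,-0.012,0,0,2.9],[0,0.0088,0.038,-0.012,0,0,2.9],[0,0.0088,0.038,-0.012,0,0,2.9],[0,0.0088,0.038,-0.012,0,0,2.9],[0,0.0088,0.038,-0.012,0,0,2.9],[0,0.0088,0.040,-0.012,0,0,3.0],[0,0,0,0,0,0,0],[0,0,0,0,0,0,0],[0,0,0,0,0,0,0]]'
python3 -c "
from h import *
s=read_state();Q=rot(s['ee_rot']);print(s['position'],'yaw',np.degrees(np.arctan2(Q[1,0],Q[0,0])),'z',Q[:,2])"
```

```text
t: 5.8
position: [0.5203, 0.1353, 0.3228]
ee_rot: [0.0, 0.765, -0.644, -0.0]
ft_force: [0.3, -0.3, -0.1]
finger_gap: 0.0871
finger_force: 0.0
[0.52030107 0.13530063 0.32280613] yaw -80.11068347529704 z [-4.43732693e-04 -3.75532647e-04 -9.99999831e-01]
```

```bash
python3 -m jog '[[0,0,0,-0.025,0,0,0],[0,0,0,-0.025,0,0,0],[0,0,0.0005,-0.025,0,0,0],[0,0,0,-0.025,0,0,0],[0,0,0,-0.014,0,0,0],[0,0,0,0,0,0,0],[0,0,0,0,0,0,0]]' && python3 -m jog '[[1,0,0,0,0,0,0],[1,0,0,0,0,0,0],[1,0,0,0,0,0,0],[1,0,0,0,0,0,0],[1,0,0,0,0,0,0],[1,0,0,0,0,0,0],[1,0,0,0,0,0,0],[1,0,0,0,0,0,0]]' 45
```

```text
t: 6.5
position: [0.5204, 0.1354, 0.2097]
ee_rot: [-0.0, 0.765, -0.644, 0.0]
ft_force: [0.8, 1.4, 0.1]
finger_gap: 0.0869
finger_force: 0.0
t: 7.3
position: [0.5209, 0.1364, 0.2095]
ee_rot: [-0.002, 0.766, -0.643, 0.001]
ft_force: [1.2, 1.2, -1.2]
finger_gap: 0.0312
finger_force: 43.5
```

```bash
python3 -m jog '[[1,0,0,0.015,0,0,0],[1,0,0,0.025,0,0,0],[1,0,0,0.03,0,0,0],[1,0,0,0.03,0,0,0],[1,0,0,0.03,0,0,0],[1,0,0,0,0,0,0],[1,0,0,0,0,0,0],[1,0,0,0,0,0,0]]' && python3 -m jog '[[1,-0.001,-0.012,0,0,0,-1],[1,-0.002,-0.025,0,0,0,-1.6],[1,-0.0027,-0.029,0,0,0,-1.6],[1,-0.0027,-0.029,0,0,0,-1.6],[1,-0.0027,-0.029,0,0,0,-1.6],[1,-0.0027,-0.029,0,0,0,-1.6],[1,-0.0027,-0.029,0,0,0,-1.6],[1,-0.0027,-0.029,0,0,0,-1.6],[1,-0.0027,-0.029,0,0,0,-1.6],[1,-0.0027,-0.029,0,0,0,-1.6],[1,-0.0027,-0.029,0,0,0,-1.6],[1,-0.0027,-0.029,0,0,0,-1.6],[1,-0.0027,-0.029,0,0,0,-1.6],[1,-0.0027,-0.029,0,0,0,-1.6],[1,-0.002,-0.022,0,0,0,-1.6],[1,-0.001,-0.01,0,0,0,-1],[1,0,0,0,0,0,0],[1,0,0,0,0,0,0],[1,0,0,0,0,0,0]]'
python3 - <<'E'
from h import *
s=read_state();Q=rot(s['ee_rot']);print(s['position'],'yaw',np.degrees(np.arctan2(Q[1,0],Q[0,0])),s["finger_force"])
o=[]
for n in("top","scene","wrist"):
    im=get_image(n); cv2.imwrite(f"pics/{n}2.png",im[:,:,::-1]); np.save(n+"2.npy",camera_info(n),allow_pickle=True)
    if n=="top": o.append(im[200:350,420:620])
    if n=="scene": o.append(im[270:420,90:290])
    if n=="wrist": o.append(im[0:375,70:570])
v=np.hstack([cv2.resize(np.vstack(o[:2]),(300,450)),cv2.resize(o[2],(500,450))]); cv2.imwrite("pics/v2.png",v[:,:,::-1])
E
```

```text
t: 8.1
position: [0.5193, 0.1357, 0.3372]
ee_rot: [0.002, 0.765, -0.644, -0.001]
ft_force: [-0.1, 0.2, -2.1]
finger_gap: 0.0313
finger_force: 45.0
t: 10.0
position: [0.4816, -0.2802, 0.3388]
ee_rot: [-0.0, -0.613, 0.79, 0.0]
ft_force: [-0.2, -0.4, -1.3]
finger_gap: 0.031
finger_force: 45.0
[ 0.48157786 -0.28023256  0.33883349] yaw -104.41643785586852 44.986218474805355
```

View pics/v2.png

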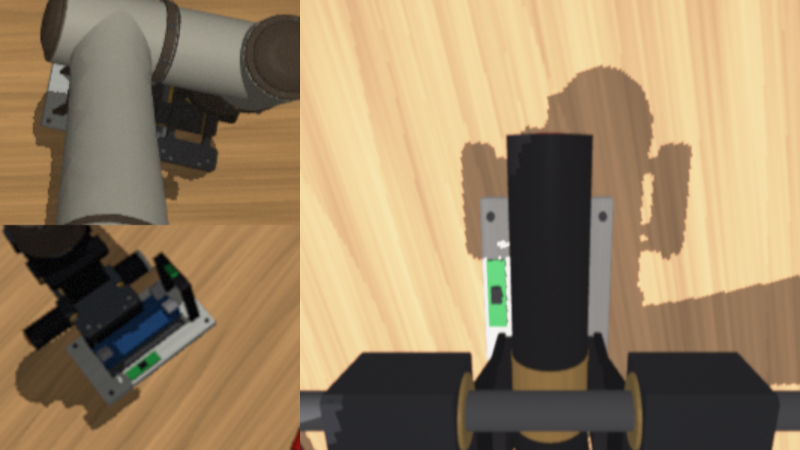

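Barrel is gripped across the band and roughly in line over the jig, clear of the hood. In the wrist view its dot end is at full px (≈319,111) and the band edge is at row ≈307. I'll compute its offset, yaw and pitch in the tool frame.

```bash
python3 - <<'E'
from h import *
np.set_printoptions(precision=4,suppress=True)
s=read_state();Q=rot(s['ee_rot']);p=s['position'];c=np.load("wrist2.npy",allow_pickle=True).item()
im=cv2.imread("pics/wrist2.png")[:,:,::-1].copy(); hsv=cv2.cvtColor(im,cv2.COLOR_RGB2HSV)
P=lambda x,y,z:proj(c,p+Q@np.array([x,y,z]))
g=grasp_offset
print("pred dot end top/axis/bottom",P(.085,0,g-.016),P(.085,0,g),P(.085,0,g+.016),"band edge",P(.013,0,g-.016),P(.013,.016,g),P(.013,-.016,g))
mid=[]
for v in range(118,275,6):
    r=np.where((hsv[v,:,2]<60)&(hsv[v,:,1]<120))[0]; r=r[abs(r-320)<60]; mid.append((v,r.min(),r.max()))
print(mid[::3])
# midline rays -> tool frame plane z=g
T=[]
for v,a,b in mid:
    o,d=ray(c,((a+b)/2,v)); o=Q.T@(o-p); d=Q.T@d; T.append(o+d*(g-o[2])/d[2])
T=np.array(T); q=np.polyfit(T[:,0],T[:,1],1); print("y_tool = ",q,"yaw in tool deg",np.degrees(np.arctan(q[0])))
# apparent width -> distance -> pitch
for v,a,b in mid[::5]:
    print(v,b-a+1, "depth est", c["K"][0,0]*.032/(b-a+1))
print([tuple(int(x) for x in hsv[v,318]) for v in range(100,120,2)]); print([(v,int(hsv[v,318,1])) for v in range(296,316,2)])
E
```

```text
pred dot end top/axis/bottom [317.4833 109.9751] [317.6525 111.8581] [317.7873 113.3585] band edge [317.7601 310.8005] [355.9804 292.6988] [279.7742 292.7285]
[(118, np.int64(278), np.int64(361)), (136, np.int64(278), np.int64(360)), (154, np.int64(279), np.int64(360)), (172, np.int64(279), np.int64(359)), (190, np.int64(280), np.int64(359)), (208, np.int64(280), np.int64(358)), (226, np.int64(282), np.int64(358)), (244, np.int64(282), np.int64(357)), (262, np.int64(283), np.int64(356))]
y_tool =  [-0.0026  0.0008] yaw in tool deg -0.15019753681505277
118 84 depth est 0.14165505674843576
148 82 depth est 0.14511005813254396
178 81 depth est 0.14690154033171118
208 79 depth est 0.15062056666922286
238 76 depth est 0.15656611535353426
268 74 depth est 0.16079763198471086
[(14, 106, 168), (14, 106, 159), (14, 105, 155), (15, 106, 154), (14, 107, 152), (9, 120, 127), (0, 66, 54), (150, 13, 38), (135, 13, 38), (150, 14, 37)]
[(296, 8), (298, 15), (300, 8), (302, 15), (304, 15), (306, 15), (308, 64), (310, 135), (312, 137), (314, 136)]
```

```bash
python3 -m jog '[[1,0.0023,0.0007,0,0,0,0.2],[1,0,0,-0.02,0,0,0],[1,0,0,-0.025,0,0,0],[1,0,0,-0.025,0,0,0],[1,0,0,-0.015,0,0,0],[1,0,0,-0.008,0,0,0],[1,0,0,0,0,0,0],[1,0,0,0,0,0,0],[1,0,0,0,0,0,0]]'
python3 - <<'E'
from h import *
s=read_state();Q=rot(s['ee_rot']);print(s['position'],'yaw',np.degrees(np.arctan2(Q[1,0],Q[0,0])),s["ft_force"],s["finger_force"],Q[:,2])
im=get_image("scene"); cv2.imwrite("pics/scene3.png",im[:,:,::-1]); cv2.imwrite("pics/s3z.png",cv2.resize(im[270:400,110:270,::-1],(720,585),interpolation=cv2.INTER_CUBIC))
E
```

```text
t: 11.05
position: [0.4851, -0.2795, 0.2476]
ee_rot: [0.001, -0.614, 0.789, -0.001]
ft_force: [-0.3, 5.0, 3.8]
finger_gap: 0.031
finger_force: 51.6
[ 0.4851226  -0.27952377  0.2475962 ] yaw -104.22776340856147 [-0.2569096   4.97641638  3.77611888] 51.587211086880416 [ 3.67436454e-03 -2.63026183e-04 -9.99993215e-01]
```

View pics/s3z.png

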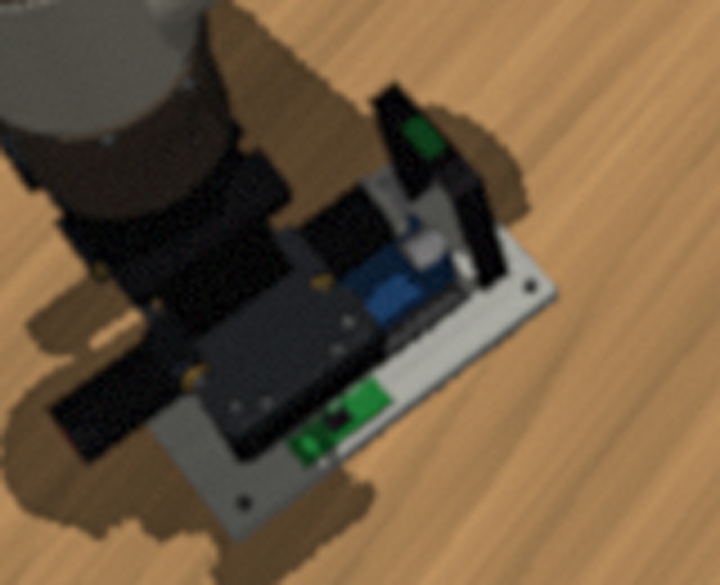

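The scene view shows the barrel low behind the hood (hood at (440,180) in the crop). The 5 N on y suggests that the fingers are grazing the rear saddle: fingers are at −44.5 mm and its inner edge at −46 mm. I'll raise slightly and move forward, still short of the hood.

```bash
python3 -m jog '[[1,0,0,0.005,0,0,0],[1,0,0,0.003,0,0,0],[1,0.0014,0.0058,0,0,0,0],[1,0.0015,0.0058,0,0,0,0],[1,0,0,0,0,0,0],[1,0,0,0,0,0,0]]'
python3 -c "
from h import *
s=read_state();Q=rot(s['ee_rot']);print(s['position'],'yaw',np.degrees(np.arctan2(Q[1,0],Q[0,0])),s['ft_force'],s['torque'],Q[:,2])
u=np.array([.2436,.9699]);n=np.array([-.9699,.2436]);d=s['position'][:2]-[.492,-.2455];print('jig x,y',d@u,d@n)"
```

```text
t: 11.7
position: [0.4868, -0.2685, 0.2539]
ee_rot: [-0.0, -0.614, 0.789, 0.0]
ft_force: [-0.0, 0.3, -2.4]
finger_gap: 0.0313
finger_force: 45.0
[ 0.48680442 -0.2685294   0.25394119] yaw -104.24857577575743 [-0.01597403  0.26480092 -2.3867146 ] [ 0.10858258 -0.0534769  -0.02434735] [-3.55774765e-04 -1.21352671e-04 -9.99999929e-01]
jig x,y -0.023601860295978633 -0.0005707646880351979
```

```bash
python3 -m jog '[[1,0,0,-0.004,0,0,0],[1,0,0,-0.003,0,0,0],[1,0,0,0,0,0,0],[1,0,0,0,0,0,0]]'
cat > chk.py <<'E'
from h import *
np.set_printoptions(precision=4,suppress=True)
s=read_state();Q=rot(s['ee_rot']);p=s['position'];c=camera_info("wrist");im=get_image("wrist")
hsv=cv2.cvtColor(im,cv2.COLOR_RGB2HSV);g=grasp_offset
T=[];W=[]
for v in range(130,275,5):
    r=np.where((hsv[v,:,2]<60)&(hsv[v,:,1]<120))[0]; r=r[abs(r-320)<60]
    if len(r)<50: continue
    o,d=ray(c,((r.min()+r.max())/2,v)); o=Q.T@(o-p); d=Q.T@d; T.append(o+d*(g-o[2])/d[2]); W.append((v,int(r.max()-r.min()+1)))
T=np.array(T); q=np.polyfit(T[:,0],T[:,1],1); print("y_tool",q,"yaw in tool",np.degrees(np.arctan(q[0])),W[::7])
print("dot end",[(v,int(hsv[v,318,2])) for v in range(104,120)],"band",[(v,int(hsv[v,318,1])) for v in range(302,316)])
u=np.array([.2436,.9699]);n=np.array([-.9699,.2436]);d=p[:2]-[.492,-.2455]
print('jig x,y',d@u,d@n,"z",p[2],'yaw',np.degrees(np.arctan2(Q[1,0],Q[0,0])),s['ft_force'],s['torque'],"zaxis",Q[:,2],s["finger_force"],s["t"])
E
python3 chk.py
```

```text
t: 12.1
position: [0.4867, -0.2688, 0.2468]
ee_rot: [-0.0, -0.614, 0.79, 0.0]
ft_force: [-0.4, 0.5, -2.1]
finger_gap: 0.0309
finger_force: 45.0
y_tool [-0.0022  0.0007] yaw in tool -0.12411495138046559 [(130, 83), (165, 81), (200, 79), (235, 78), (270, 76)]
dot end [(104, 154), (105, 154), (106, 154), (107, 154), (108, 153), (109, 148), (110, 128), (111, 90), (112, 55), (113, 40), (114, 39), (115, 40), (116, 39), (117, 40), (118, 39), (119, 39)] band [(302, 15), (303, 8), (304, 15), (305, 15), (306, 15), (307, 14), (308, 66), (309, 119), (310, 135), (311, 136), (312, 138), (313, 138), (314, 139), (315, 138)]
jig x,y -0.02385355635024741 -0.0005743516668513694 z 0.24677552932049263 yaw -104.28557780725743 [-0.3781  0.5079 -2.091 ] [ 0.0847 -0.0754  0.006 ] zaxis [-0.0005  0.0001 -1.    ] 44.98602458741516 12.1
```

```bash
python3 -m jog '[[1,0.0014,0.0055,0,0,0,0],[1,0.0015,0.006,0,0,0,0],[1,0.0015,0.006,0,0,0,0],[1,0.0014,0.0055,0,0,0,0],[1,0,0,0,0,0,0],[1,0,0,0,0,0,0],[1,0,0,0,0,0,0]]'; python3 chk.py
```

```text
t: 12.85
position: [0.4926, -0.2457, 0.2471]
ee_rot: [0.0, -0.614, 0.789, -0.0]
ft_force: [-0.1, -0.4, -2.6]
finger_gap: 0.0309
finger_force: 45.0
y_tool [-0.0011  0.0006] yaw in tool -0.062276363784431354 [(130, 83), (165, 85), (200, 80), (235, 78), (270, 76)]
dot end [(104, 152), (105, 152), (106, 152), (107, 152), (108, 151), (109, 146), (110, 127), (111, 89), (112, 54), (113, 40), (114, 39), (115, 40), (116, 39), (117, 39), (118, 38), (119, 39)] band [(302, 8), (303, 15), (304, 15), (305, 8), (306, 15), (307, 21), (308, 66), (309, 122), (310, 133), (311, 137), (312, 137), (313, 136), (314, 138), (315, 138)]
jig x,y -3.965054906828107e-05 -0.0006297874726558922 z 0.24708996604509237 yaw -104.27403158553425 [-0.0688 -0.4079 -2.5754] [ 0.0848 -0.0795 -0.0061] zaxis [ 0.0001 -0.0001 -1.    ] 44.986044745892286 12.85
```

No contact, and it's in line and centred. Now pressing straight down in small steps while watching the force.

```bash
for i in 1; do python3 -m jog '[[1,0,0,-0.003,0,0,0],[1,0,0,-0.003,0,0,0],[1,0,0,0,0,0,0],[1,0,0,0,0,0,0]]'; done; python3 -m jog '[[1,0,0,-0.001,0,0,0],[1,0,0,-0.001,0,0,0],[1,0,0,0,0,0,0],[1,0,0,0,0,0,0]]';python3 -m jog '[[1,0,0,-0.001,0,0,0],[1,0,0,-0.001,0,0,0],[1,0,0,0,0,0,0],[1,0,0,0,0,0,0]]'
```

```text
t: 13.3
position: [0.4925, -0.2458, 0.2408]
ee_rot: [-0.0, -0.614, 0.79, 0.0]
ft_force: [-0.7, 0.2, -2.2]
finger_gap: 0.0309
finger_force: 45.0
t: 13.7
position: [0.4927, -0.2457, 0.2393]
ee_rot: [0.0, -0.614, 0.789, -0.0]
ft_force: [-0.7, -0.2, 0.4]
finger_gap: 0.0309
finger_force: 45.0
t: 14.1
position: [0.4929, -0.2458, 0.2375]
ee_rot: [0.0, -0.614, 0.789, -0.001]
ft_force: [0.3, -0.5, 2.9]
finger_gap: 0.031
finger_force: 45.0
```

```bash
python3 -m jog '[[1,0,0,-0.001,0,0,0],[1,0,0,-0.001,0,0,0],[1,0,0,-0.001,0,0,0],[1,0,0,0,0,0,0],[1,0,0,0,0,0,0]]'; python3 -m jog '[[1,0,0,-0.001,0,0,0],[1,0,0,-0.001,0,0,0],[1,0,0,0,0,0,0],[1,0,0,0,0,0,0],[1,0,0,0,0,0,0]]'; python3 chk.py
```

```text
t: 14.6
position: [0.4929, -0.2457, 0.2344]
ee_rot: [0.0, -0.614, 0.789, -0.0]
ft_force: [-0.4, 0.4, 5.1]
finger_gap: 0.0308
finger_force: 45.0
t: 15.1
position: [0.493, -0.2458, 0.2328]
ee_rot: [0.0, -0.614, 0.789, -0.001]
ft_force: [-0.5, 0.5, 7.0]
finger_gap: 0.0303
finger_force: 45.0
y_tool [0.0012 0.0006] yaw in tool 0.07048525785270215 [(130, 83), (165, 84), (200, 80), (235, 78), (270, 76)]
dot end [(104, 153), (105, 152), (106, 153), (107, 152), (108, 151), (109, 146), (110, 125), (111, 85), (112, 49), (113, 40), (114, 40), (115, 40), (116, 40), (117, 40), (118, 39), (119, 39)] band [(302, 15), (303, 8), (304, 15), (305, 8), (306, 15), (307, 15), (308, 66), (309, 119), (310, 135), (311, 136), (312, 136), (313, 137), (314, 137), (315, 136)]
jig x,y -1.3604351840307638e-05 -0.0010675425522746328 z 0.23275342712348732 yaw -104.26370437225371 [-0.4524  0.4759  7.0087] [ 0.2601 -0.0645 -0.1216] zaxis [ 0.0016 -0.0006 -1.    ] 45.026744096539915 15.1
```

The block has sunk about 6.7 mm, and force (9.4 N total) and height agree. One last look at the axial position.

```bash
python3 - <<'E'
from h import *
c=camera_info("scene"); im=get_image("scene"); z=cv2.resize(im[270:400,110:270,::-1],(720,585),interpolation=cv2.INTER_CUBIC)
z=(255*(z/255.)**0.5).astype(np.uint8); cv2.imwrite("pics/s4z.png",z)
u=np.array([.2436,.9699]);n=np.array([-.9699,.2436])
for x,y,h in((.085,0,.0845),(.085,0,.068),(.085,.028,.114),(.085,-.028,.114),(.013,-.01,.083)):
    p=proj(c,[*(np.array([.492,-.2455])+x*u+y*n),h]); print((x,y,h),(p-[110,270])*4.5)
E
```

```text
(0.085, 0, 0.0845) [438.22848853 155.2763272 ]
(0.085, 0, 0.068) [443.38409968 171.87316635]
(0.085, 0.028, 0.114) [392.77640604  84.35280092]
(0.085, -0.028, 0.114) [465.39582498 165.81551254]
(0.013, -0.01, 0.083) [322.47644291 265.98414043]
```

View pics/s4z.png

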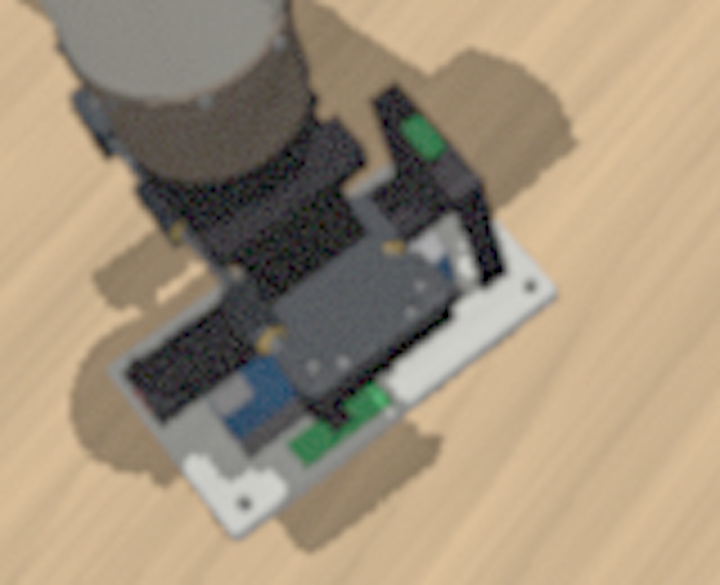

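The barrel lies along the V under the hood at about (430,190), with its red-dot end at (145,400). Nothing sticks out beyond the hood's far edge at (392,84)–(465,166), as predicted. Handing in.

```bash
python3 -c "
from cell import *
print(finish_job()); s=read_state(); print(s['t'],s['ft_force'],s['finger_force'])"
```

```text
the job is handed in; nothing more can be done
None
the job is handed in; nothing more can be done
```

I handed the job in at about 15 s, with the barrel still gripped at 45 N and held pressed in the V, its glass end under the hood and the block about 6.7 mm down by force and height readings. On the first descent the fingers grazed the rear saddle at about 5 N, which I cleared. The final verdict wasn't shown.

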